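# Lift the test fixture's lid with its lever

### The arm

A 6-joint arm with a two-finger parallel gripper is mounted at the origin on the work surface. World frame = base frame: x ahead of the robot, y to its left, z up, the work surface at z = 0. Lengths are in m, angles in rad, forces in N, time in s.
With the tool pointing down it reaches from about 0.4 to 0.825 m from the base axis. Payload 7 kg.
Tool frame: the origin (TCP) lies midway between the tips of the shut fingers; the grasp point (between the pads) lies 19 mm behind it; z points along the fingers, x is the direction in which the jaws open and shut, and the axes are right-handed (so a half turn about z gives the same grasp; the last joint's range is limited). The gripper opens to 88 mm and grips with 3 to 60 N. Pads are 19 mm wide; open, the fingers measure 130 mm over their backs; the gripper's body (78 mm by 193 mm) begins 47 mm behind the grasp point.
Start: joints at [1.445, 0.359, 0.012, 0, -1.224, -0.288], TCP at [0.271, 0.618, 0.196] pointing down, gripper open.
Joint ranges: [-3.07, 3.07], [-1.43, 2.12], [-1.02, 1.25], [-3.03, 1.67], [-3.05, -0], [-3.03, 3.03]. Speed limits (rad/s): [2.39, 2.39, 3.01, 3.14, 3.14, 3.14].

### API

Orientations are given as [roll, pitch, yaw] about the fixed x, y, z axes, in that order (R = Rz(yaw) Ry(pitch) Rx(roll)).
In Python, from station import status, eyes, workorder gives the robot as it stands.
- The arm moves only by the shell command python3 -m jog 'ROWS' [OPENING] [FORCE]. ROWS is JSON, a list of rows, each a list of 6 numbers: the shift along the world's x, y, z in mm, then the turn, a rotation vector about the world's x, y, z in rad. A call has 1 to 12 rows; each row shifts and turns the pose as measured when the row begins; what a row does not reach is not made up. A row lasts 1/10 s, in which the tool goes at most 50 mm and 8.59 degrees, less where a joint would pass 70% of its speed; a pose out of reach is approached as far as the arm can. A call with a gripper value outside its range is refused whole. OPENING is the opening, from 0 (shut) to 1 (fully open), set as the call begins (- or left out, the last holds). The fingers move at their own pace and stop on an object; FORCE is the grip in N (left out, the last holds). Time passes only in rows, so rows that do not move let the fingers close. It gives the time, the measured TCP pose, the force and the opening at its end, in the units of the state.
- status.get_state(): the state, without advancing time (a new reading comes with each control period).
- eyes.grab_frame(name): name is "scene" or "top" or "wrist"; returns the picture (420x560x3 uint8, blue, green, red); there is no depth.
- eyes.calibration(name): a dict with "camera_matrix" (3x3 intrinsics, pixels), "k1" (the pictures are not rectified: a ray, as slopes to the right and down, at radius r is drawn at 1 + k1 r^2 times it, then the intrinsics apply), "cam_to_world" (4x4, takes a point from camera to world coordinates); the wrist camera has in their place "hand_eye" (4x4, takes a point from camera to tool coordinates, whose origin is the TCP and whose axes are the tool frame's). Camera axes: x right, y up, looking along -z (the intrinsics and any distortion apply to the point x, -y, -z); pixel columns grow to the right and rows downward; lengths in m; the calibration is good to about 2 mm. A picture is of the moment at which its call begins: read the wrist's pose just before it. calibration takes no time and is no camera call.
- workorder.job_done(): hands the job in, once; it reports no verdict.
The state is a dict: "t": time; "q": joint angles; "qd": joint speeds; "joint_efforts": joint torques, N m; "eef_pos": TCP position; "ee_rot": TCP orientation; "force": force on the tool from outside, world axes, zero at the start; "moment": the same for the moment, N m; "width": finger opening in m.
Only numpy, scipy, OpenCV 4.12 (cv2) and the standard library are available. Lean on these libraries where they do the work, as an engineer would, in place of code of your own. Each camera call takes 0.05 s, during which the arm holds its last target. There are 200 camera calls.

### The job

Press the orange paddle at the long end of the test fixture's lever down, smoothly and as far as it goes, so that the short end raises the heavy lid off the circuit board, and finish while holding the paddle down with the lid up. Press with the fingers only and let the lever do the lifting: do not touch the lid, do not lift the lever out of its saddle or drag it, do not fling the lid up or let it drop, and leave everything else on the bench where it is.

Things in the scene. Friction and masses are not known exactly. Their poses are not given: they have to be found in the camera images.
- fixture: board test fixture, screwed down: a blue box (113 x 180 mm, 75 mm high) and, on a dark foot plate 60 mm wide, a steel saddle 97 mm high that carries the lever. Origin on the table straight below the lever's pin; +x points from the pin to the box (front face 92 mm, hinge 190 mm away), -x to the paddle. At x = -150 mm, under the paddle, a rubber stop 28 mm across, top 37.5 mm up.
- lid: heavy lid (0.6 to 1 kg): steel frame, clear window, thick steel front bar, 108 x 170 mm, with a yellow tongue 50 mm wide jutting 21 mm out over the lever's short end. Origin on the hinge line at the back of the box, 75 mm above the table; z axis upright when shut. The front rises as it opens; it falls shut when let go.
- lid_edge (a point): top of the lid's front bar at mid width, 97 mm above the table when shut; the lever pressed fully down lifts it by about 33 mm (lid tilted about 0.31 rad)
- lever: aluminium lever lying loose in the open-topped saddle. Origin on its pin, 85 mm above the table. Long arm to -x, orange paddle 170 mm from the pin; short arm to +x, 75 mm, steel roller under the lid's tongue, counterweight that keeps this end down. At rest its frame is level and the bar slopes up to the paddle by 0.28 rad; full stroke to the stop is about 0.54 rad, the first 2 mm at the roller free.
- paddle (a point): middle of the upper face of the orange paddle (52 x 52 mm, 8 mm thick) at the lever's long end: about 136 mm above the table at rest, about 45 mm when fully down; 2 to 4 N straight down raises the lid, then the rubber stop makes it hard
- spool: bystander: blue spool of solder wire, 54 mm across, 46 mm high, standing; origin at the centre of its underside
- board_a: bystander: green circuit board 80 x 130 mm, lying flat, about 13 mm high with its parts; origin at the centre of its underside
- tweezers: bystander: black tweezers 125 mm long, lying flat, 8 mm high; origin at the centre of its underside
- relay_bin: bystander: black open bin 80 x 100 x 35 mm with small white and grey relays; origin at the centre of its underside
- flux: bystander: amber bottle with black cap, 44 mm across, 110 mm high, standing; origin at the centre of its underside
- driver: bystander: screwdriver with red handle, 170 mm long, lying; origin at the centre of its underside
- board_b: bystander: a second green circuit board, 80 x 130 mm, lying flat; origin at the centre of its underside

How it is judged:
By the outcome, as a careful person would: the job done as asked, in the order asked, and still so for the second after the job is handed in, while the arm keeps its last pose, push and grip.
It also fails if it takes over 27 s, if anything falls off the work surface, if the arm or the gripper's body presses on something with over 40 N, if the wrist force passes 120 N, or if a joint passes its speed limit or range.

## Working session

There is one attempt and no reset: what is moved stays moved. The work goes in short steps, Python scripts to look and compute and a shell command to move; the robot and the scene stay as the last step left them, time stands still between calls to the robot, and variables do not carry over. Pictures are saved under pics/ and viewed, about 8 in all and at most 12, crops included, and the job is handed in when it is done.

```bash
mkdir -p pics; cat > h.py <<'E'
import numpy as np, cv2
from station import status, eyes, workorder
def ray(name,u,v,s=None):
    c=eyes.calibration(name);K=np.array(c["camera_matrix"])
    d=np.array([(u-K[0,2])/K[0,0],(v-K[1,2])/K[1,1]]);x=d.copy()
    for _ in range(20): x=d/(1+c["k1"]*(x@x))
    T=np.array(c["cam_to_world"])
    return T[:3,3],T[:3,:3]@np.array([x[0],-x[1],-1])
def onz(name,u,v,z):
    o,d=ray(name,u,v);return o+d*(z-o[2])/d[2]
def tri(a,b):
    (o1,d1),(o2,d2)=ray(*a),ray(*b)
    t=np.linalg.lstsq(np.c_[d1,-d2],o2-o1,rcond=None)[0]
    p,q=o1+t[0]*d1,o2+t[1]*d2
    return (p+q)/2,np.linalg.norm(p-q)
E
python3 - <<'E'
from h import *
s=status.get_state();print(s["t"],s["eef_pos"],s["ee_rot"],s["force"],s["width"])
for n in("scene","top"):
    im=eyes.grab_frame(n);cv2.imwrite(f"pics/{n}0.png",im)
    h=cv2.cvtColor(im,cv2.COLOR_BGR2HSV)
    m=cv2.inRange(h,(5,150,120),(20,255,255))
    k,l,st,ce=cv2.connectedComponentsWithStats(m)
    for i in range(1,k):
        if st[i,4]>40:print(n,st[i],ce[i],onz(n,*ce[i],.136))
E
```

```text
0.0 [0.27122294 0.61752686 0.19471465] [-3.14145154e+00 -1.65601534e-03 -1.98473918e+00] [-0.76827483 -0.35422288 -0.41504221] 0.08770905553394037
scene [152 235  26  17 397] [163.96221662 243.31234257] [ 0.47674521 -0.22276125  0.136     ]
top [363 236  28  27 403] [376.73945409 248.35483871] [ 0.47316427 -0.22062018  0.136     ]
```

View pics/top0.png

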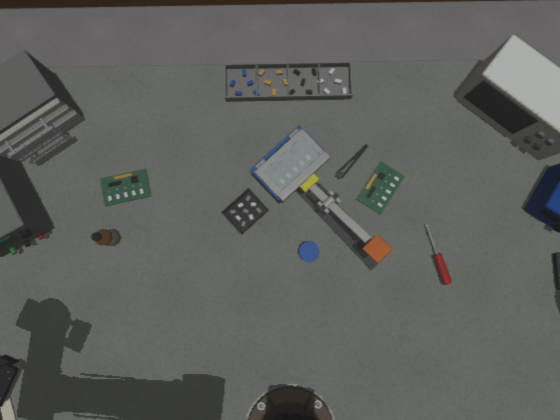

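View pics/scene0.png

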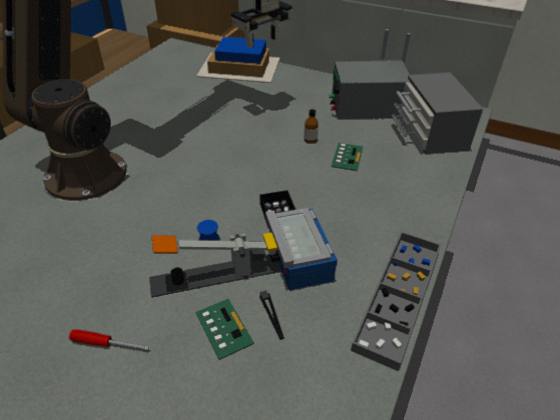

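The top view shows the paddle at (377,248), the yellow tongue at (310,184) and the lever running up-left to the lid. The scene view shows the paddle at (164,243), with the rubber stop below it at (178,275). The spool is beside the lever.

```bash
python3 - <<'E'
from h import *
c={}
for n in("scene","top"):
    h=cv2.cvtColor(cv2.imread(f"pics/{n}0.png"),cv2.COLOR_BGR2HSV)
    for nm,lo,hi in(("pad",(5,150,120),(20,255,255)),("tongue",(24,150,120),(34,255,255))):
        k,l,st,ce=cv2.connectedComponentsWithStats(cv2.inRange(h,lo,hi))
        i=1+np.argmax(st[1:,4]);c[n,nm]=ce[i];print(n,nm,st[i],ce[i])
        if n=="top":
            r=cv2.minAreaRect(cv2.findContours((l==i).astype(np.uint8),0,2)[0][0]);print(r)
P,e=tri(("scene",*c["scene","pad"]),("top",*c["top","pad"]));print("pad",P,e)
T,e2=tri(("scene",*c["scene","tongue"]),("top",*c["top","tongue"]));print("tongue",T,e2)
d=T-P;print("yaw",np.arctan2(d[1],d[0]),np.hypot(*d[:2]),"r",np.hypot(*P[:2]),"az",np.arctan2(P[1],P[0]))
for a in np.linspace(1.157,np.arctan2(P[1],P[0]),20): pass
E
```

```text
scene pad [152 235  26  17 397] [163.96221662 243.31234257]
scene tongue [264 233  13  16 145] [269.75862069 240.45517241]
top pad [363 236  28  27 403] [376.73945409 248.35483871]
((376.7500305175781, 248.25003051757812), (19.798988342285156, 19.091880798339844), 45.0)
top tongue [301 175  16  15  92] [309.04347826 182.48913043]
((309.01885986328125, 182.5660400390625), (5.774374008178711, 16.46310806274414), 47.48955535888672)
pad [ 0.47380059 -0.22089496  0.13287222] 0.0016012983370681016
tongue [ 0.64985248 -0.06515221  0.0815747 ] 0.00308214162141756
yaw 0.7242644721417436 0.23505333766130543 r 0.5227634114431319 az -0.43625970507625755
```

```bash
python3 -m jog '[[32,-30,5,0,0,-0.083],[32,-30,5,0,0,-0.083],[32,-30,5,0,0,-0.083],[32,-30,5,0,0,-0.083],[32,-30,5,0,0,-0.083],[32,-30,5,0,0,-0.083],[17,-38,0,0,0,-0.083],[17,-38,0,0,0,-0.083],[17,-38,0,0,0,-0.083],[17,-38,0,0,0,-0.083],[17,-38,0,0,0,-0.083],[17,-38,0,0,0,-0.083]]' 0 30
```

```text
t: 1.3
eef_pos: [0.5691, 0.1953, 0.2188]
ee_rot: [-3.139, -0.012, -3.012]
force: [0.3, -0.1, 0.3]
width: 0.0015
```

```bash
python3 -m jog '[[0,-36,0,0,0,-0.08],[0,-36,0,0,0,-0.08],[0,-36,0,0,0,-0.08],[0,-36,0,0,0,-0.08],[0,-36,0,0,0,-0.08],[0,-36,0,0,0,-0.08],[-15,-33,0,0,0,-0.08],[-15,-33,0,0,0,-0.08],[-15,-33,0,0,0,-0.08],[-15,-33,0,0,0,-0.08],[-15,-33,0,0,0,-0.08],[-15,-33,0,0,0,-0.08]]'
python3 - <<'E'
from h import *
from scipy.spatial.transform import Rotation as R
s=status.get_state();im=eyes.grab_frame("wrist")
cv2.imwrite("pics/w1.png",im)
c=eyes.calibration("wrist");K=np.array(c["camera_matrix"])
T=np.eye(4);T[:3,:3]=R.from_euler("xyz",s["ee_rot"]).as_matrix();T[:3,3]=s["eef_pos"];W=T@np.array(c["hand_eye"])
print(s["t"],s["eef_pos"],s["ee_rot"],"tilt fix",R.align_vectors([[0,0,-1]],[T[:3,2]])[0].as_rotvec())
m=cv2.inRange(cv2.cvtColor(im,cv2.COLOR_BGR2HSV),(5,150,100),(20,255,255))
k,l,st,ce=cv2.connectedComponentsWithStats(m);i=1+np.argmax(st[1:,4])
r=cv2.minAreaRect(cv2.findContours((l==i).astype(np.uint8),0,2)[0][0])
print(st[i],ce[i],r)
for u in [ce[i],*cv2.boxPoints(r)]:
    d=np.array([(u[0]-K[0,2])/K[0,0],(u[1]-K[1,2])/K[1,1]]);x=d
    for _ in range(20):x=d/(1+c["k1"]*(x@x))
    v=W[:3,:3]@[x[0],-x[1],-1];print(W[:3,3]+v*(.136-W[2,3])/v[2])
E
```

```text
t: 2.5
eef_pos: [0.4735, -0.2368, 0.2134]
ee_rot: [-3.134, -0.02, 2.268]
force: [1.2, -0.1, -0.3]
width: 0.0005
2.5 [ 0.47346355 -0.23677981  0.21336849] [-3.13437872 -0.01955998  2.2678972 ] tilt fix [-0.01036489 -0.01808856  0.        ]
[ 255  183   64   57 3348] [286.27329749 210.66696535] ((286.5, 211.0), (56.0, 63.0), 90.0)
[ 0.47189068 -0.22551973  0.136     ]
[ 0.47026967 -0.25864093  0.136     ]
[ 0.43908971 -0.22101602  0.136     ]
[ 0.47378816 -0.19002513  0.136     ]
[ 0.50627351 -0.22955053  0.136     ]
```

View pics/w1.png

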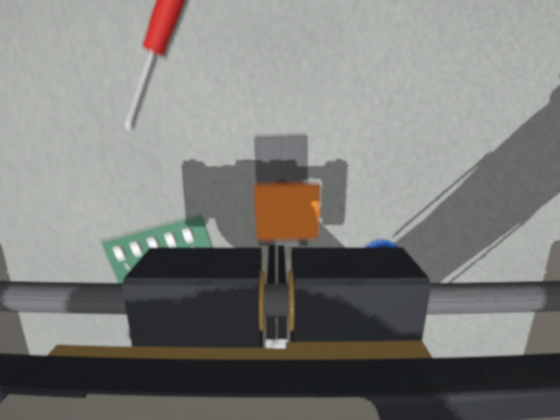

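The wrist view shows the paddle at pixels 255–320 × 183–241, square to the jaws. It gives a centre of (0.472, −0.2255), within 5 mm of the two-camera estimate. Next I centre over it and come down.

```bash
python3 -m jog '[[0,7,0,-0.01,-0.018,0.01],[0,7,-10,0,0,0.01],[0,0,-15,0,0,0],[0,0,-15,0,0,0],[0,0,-12,0,0,0],[0,0,-5,0,0,0],[0,0,0,0,0,0]]'
```

```text
t: 3.25
eef_pos: [0.4696, -0.221, 0.1508]
ee_rot: [-3.14, -0.002, 2.288]
force: [0.3, -0.3, -1.2]
width: 0.0007
```

```bash
python3 -m jog '[[3,-2,-4,0,0,0],[0,0,-4,0,0,0],[0,0,-4,0,0,0],[0,0,-3,0,0,0],[0,0,-3,0,0,0],[0,0,-3,0,0,0],[0,0,-3,0,0,0]]'
```

```text
t: 3.95
eef_pos: [0.4745, -0.2225, 0.1264]
ee_rot: [3.141, -0.0, 2.29]
force: [-0.3, 0.7, -0.6]
width: 0.0002
```

```bash
python3 -m jog '[[-0.5,-0.5,-3,0,0,0],[-0.5,-0.5,-3,0,0,0],[-0.5,-0.5,-3,0,0,0],[-0.5,-0.5,-3,0,0,0],[-0.5,-0.5,-3,0,0,0],[0,0,-3,0,0,0]]'
python3 - <<'E'
from h import *
s=cv2.resize(eyes.grab_frame("scene")[180:320,110:350],None,fx=3,fy=3);cv2.imwrite("pics/s2.png",s)
E
```

```text
t: 4.55
eef_pos: [0.4716, -0.2253, 0.1069]
ee_rot: [3.141, 0.0, 2.29]
force: [0.1, 0.3, 0.4]
width: 0.0006
```

View pics/s2.png

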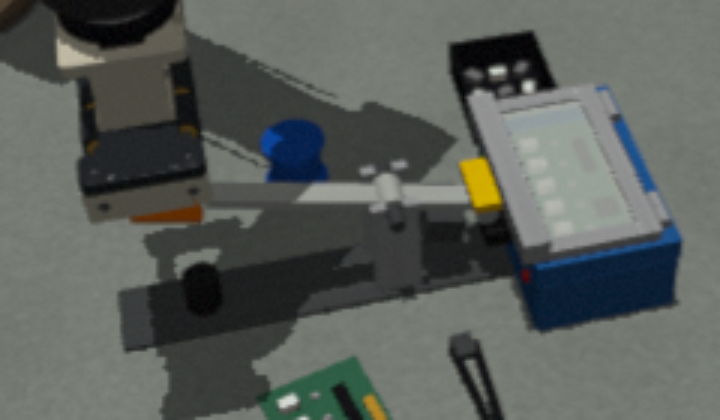

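The scene crop shows the fingers over the orange paddle (pixel 168,213), the lever seated in its saddle, and the paddle sinking. I keep pressing.

```bash
python3 -m jog '[[-0.3,-0.2,-3,0,0,0],[-0.3,-0.2,-3,0,0,0],[-0.3,-0.2,-3,0,0,0],[0,0,-3,0,0,0],[0,0,-3,0,0,0],[0,0,-3,0,0,0],[0,0,-3,0,0,0],[0,0,-3,0,0,0],[0.2,0.2,-3,0,0,0],[0.3,0.2,-3,0,0,0],[0.4,0.3,-3,0,0,0]]'
python3 - <<'E'
from h import *
s=cv2.resize(eyes.grab_frame("scene")[180:320,110:350],None,fx=3,fy=3);cv2.imwrite("pics/s3.png",s)
E
```

```text
t: 5.7
eef_pos: [0.4714, -0.2262, 0.0719]
ee_rot: [-3.141, 0.001, 2.29]
force: [-1.4, -0.5, 3.0]
width: 0.0004
```

View pics/s3.png

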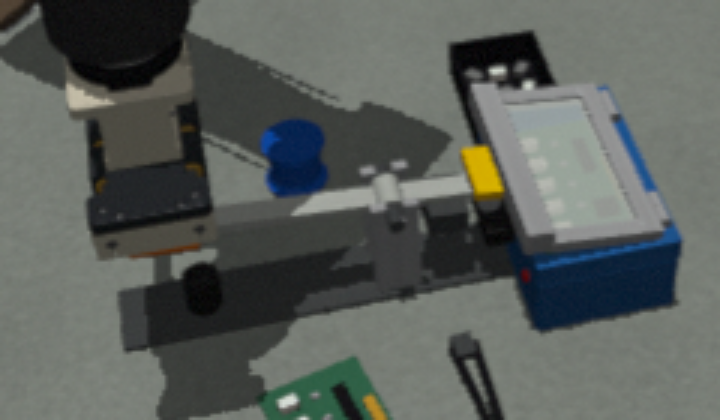

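The tongue has risen from about (480,185) to (480,172), so the lid is lifting and the lever is still seated. I continue to the stop.

```bash
python3 -m jog '[[0.4,0.4,-3,0,0,0],[0.4,0.4,-3,0,0,0],[0.5,0.4,-3,0,0,0],[0.5,0.4,-3,0,0,0],[0.5,0.5,-3,0,0,0],[0.5,0.5,-3,0,0,0],[0.5,0.5,-2,0,0,0]]'
```

```text
t: 6.45
eef_pos: [0.4743, -0.223, 0.0496]
ee_rot: [-3.14, 0.0, 2.29]
force: [-2.0, -1.7, 3.4]
width: 0.0005
```

```bash
python3 -m jog '[[0.3,0.3,-2,0,0,0],[0.3,0.3,-2,0,0,0],[0.2,0.2,-2,0,0,0]]'; python3 -m jog '[[0,0,-2,0,0,0],[0,0,-2,0,0,0]]'
```

```text
t: 6.75
eef_pos: [0.475, -0.2222, 0.043]
ee_rot: [-3.14, -0.0, 2.29]
force: [-2.9, -2.5, 3.7]
width: 0.0006
t: 6.95
eef_pos: [0.4752, -0.2221, 0.0388]
ee_rot: [-3.14, 0.0, 2.29]
force: [-1.5, -1.5, 4.1]
width: 0.0005
```

```bash
python3 -m jog '[[0,0,-1.5,0,0,0],[0,0,-1.5,0,0,0]]';python3 -m jog '[[0,0,-1.5,0,0,0]]'
python3 - <<'E'
from h import *
s=cv2.resize(eyes.grab_frame("scene")[180:320,110:350],None,fx=3,fy=3);cv2.imwrite("pics/s4.png",s)
print(status.get_state()["force"],status.get_state()["eef_pos"])
E
```

```text
t: 7.15
eef_pos: [0.4756, -0.222, 0.0355]
ee_rot: [-3.141, 0.001, 2.29]
force: [-1.4, -2.0, 2.7]
width: 0.0002
t: 7.25
eef_pos: [0.4758, -0.2219, 0.0339]
ee_rot: [-3.141, 0.001, 2.29]
force: [-1.7, -0.6, 3.3]
width: 0.0005
[-1.15831727 -1.17865715  2.64178138] [ 0.47572167 -0.22181605  0.03367438]
```

View pics/s4.png

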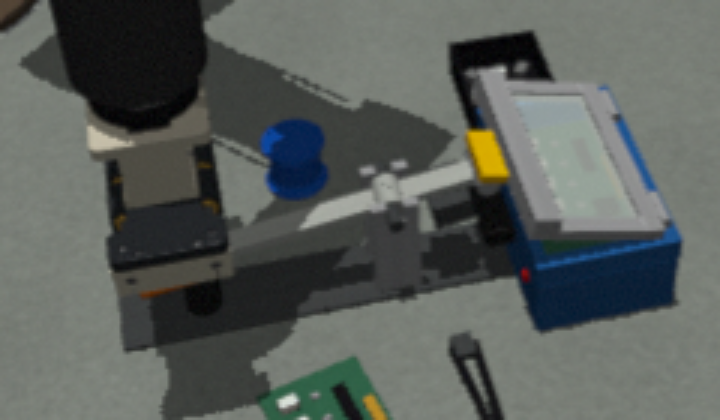

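```bash
python3 - <<'E'
from h import *
c={}
for n in("scene","top"):
    im=eyes.grab_frame(n);cv2.imwrite(f"pics/{n}5.png",im);h=cv2.cvtColor(im,cv2.COLOR_BGR2HSV)
    for nm,lo,hi in(("pad",(5,150,100),(20,255,255)),("tongue",(24,150,120),(34,255,255))):
        k,l,st,ce=cv2.connectedComponentsWithStats(cv2.inRange(h,lo,hi))
        if k>1:i=1+np.argmax(st[1:,4]);c[n,nm]=ce[i];print(n,nm,st[i],ce[i])
print(tri(("scene",*c["scene","tongue"]),("top",*c["top","tongue"])))
cv2.imwrite("pics/w5.png",eyes.grab_frame("wrist"))
a=cv2.imread("pics/w5.png");b=cv2.resize(cv2.imread("pics/top5.png")[140:290,240:440],(560,420))
E
```

```text
scene pad [388 273   8   6  19] [391.73684211 275.52631579]
scene tongue [266 223  13  16 126] [272.24603175 230.84920635]
top tongue [308 171   9   6  23] [312.73913043 173.52173913]
(array([ 0.6627817 , -0.07275894,  0.12577507]), np.float64(0.0019091030103346746))
```

View pics/w5.png

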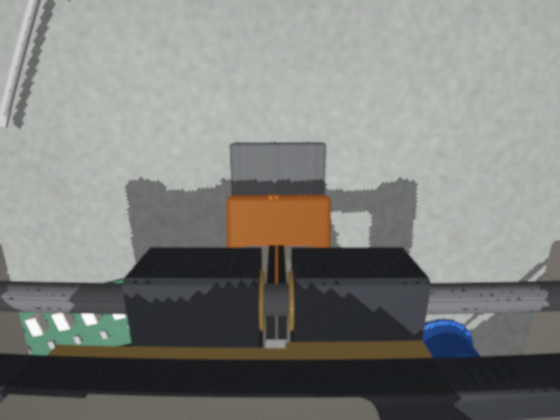

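The wrist view shows the paddle (228–330 × 197–248) reaching well outboard of the fingers, so contact is near its middle. The tongue has risen about 40 mm. There is no stop force yet, so I continue gently.

```bash
python3 -m jog '[[0,0,-1.5,0,0,0]]';python3 -m jog '[[0,0,-1.5,0,0,0]]';python3 -m jog '[[0,0,-1.5,0,0,0]]'
```

```text
t: 7.55
eef_pos: [0.476, -0.2218, 0.0326]
ee_rot: [-3.141, 0.001, 2.29]
force: [-0.3, -0.4, 4.6]
width: 0.0006
t: 7.65
eef_pos: [0.4762, -0.2218, 0.0311]
ee_rot: [-3.142, 0.001, 2.29]
force: [-0.8, -0.3, 4.1]
width: 0.0003
t: 7.75
eef_pos: [0.4764, -0.2217, 0.0296]
ee_rot: [3.141, 0.001, 2.29]
force: [-1.2, 0.5, 4.2]
width: 0.0005
```

```bash
python3 - <<'E'
from h import *
from scipy.spatial.transform import Rotation as R
c=eyes.calibration("wrist");K=np.array(c["camera_matrix"]);H=np.array(c["hand_eye"]);print(K,c["k1"],H.round(3))
s=status.get_state();im=eyes.grab_frame("wrist");cv2.imwrite("pics/w6.png",im)
T=np.eye(4);T[:3,:3]=R.from_euler("xyz",s["ee_rot"]).as_matrix();T[:3,3]=s["eef_pos"];W=T@H
def pt(u,z):
    d=(np.array(u)-K[:2,2])/[K[0,0],K[1,1]];x=d
    for _ in range(20):x=d/(1+c["k1"]*(x@x))
    v=W[:3,:3]@[x[0],-x[1],-1];return W[:3,3]+v*(z-W[2,3])/v[2]
m=cv2.inRange(cv2.cvtColor(im,cv2.COLOR_BGR2HSV),(3,120,60),(22,255,255))
k,l,st,ce=cv2.connectedComponentsWithStats(m);i=1+np.argmax(st[1:,4]);x,y,w,h,_=st[i];print(st[i],s["force"])
e=np.array([np.cos(.72),np.sin(.72)])
for z in(.02,.03,.04,.05):
    a,b=pt((x,y+.0),z),pt((x+w,y),z);print(z,np.linalg.norm(a-b),"outer edge ahead of TCP",((a+b)/2-s["eef_pos"])[:2]@-e)
# stop edge plate outboard end
for n in("scene","top"):
    cv2.imwrite(f"pics/{n}6.png",eyes.grab_frame(n))
s=cv2.resize(cv2.imread("pics/scene6.png")[210:310,130:260],None,fx=5,fy=5,interpolation=2);cv2.imwrite("pics/s6.png",s)
# stop position from first scene image: stop top ~ (177,271) at z .0375
print(onz("scene",177,271,.0375))
E
```

```text
[[351.65537234   0.         276.07396385]
 [  0.         351.65537234 205.38546553]
 [  0.           0.           1.        ]] -0.0598619013413879 [[ 1.     0.001 -0.     0.   ]
 [ 0.001 -0.96  -0.28  -0.076]
 [-0.     0.28  -0.96  -0.189]
 [ 0.     0.     0.     1.   ]]
[ 227  195  104   89 5484] [-1.19850121  0.50397938  4.22770274]
0.02 0.0606245039322874 outer edge ahead of TCP 0.023921073148098094
0.03 0.05756543659141944 outer edge ahead of TCP 0.026527588135237912
0.04 0.05450636925055154 outer edge ahead of TCP 0.029134103122377814
0.05 0.05144730190968356 outer edge ahead of TCP 0.031740618109517636
[ 0.48644173 -0.20993148  0.0375    ]
```

View pics/s6.png

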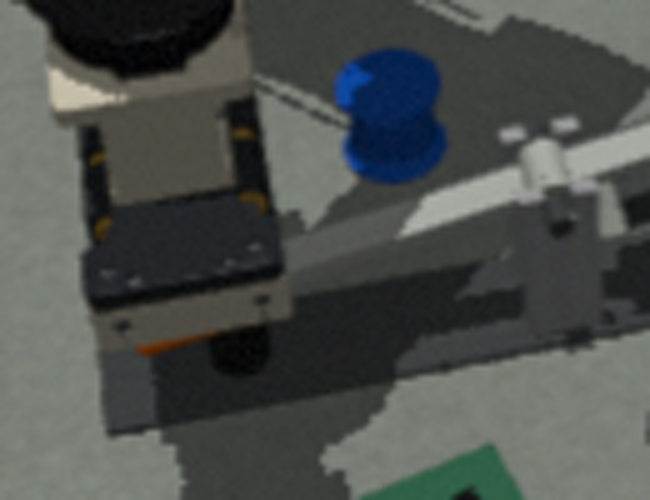

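```bash
for i in 1 2 3; do :; done; python3 -m jog '[[0,0,-1.5,0,0,0]]';python3 -m jog '[[0,0,-1.5,0,0,0]]'; python3 - <<'E'
from h import *
def proj(n,p):
    c=eyes.calibration(n);K=np.array(c["camera_matrix"]);q=np.linalg.inv(np.array(c["cam_to_world"]))@[*p,1]
    x=np.array([q[0],-q[1]])/-q[2];return x*(1+c["k1"]*x@x)*[K[0,0],K[1,1]]+K[:2,2]
s=status.get_state();print(s["force"],s["eef_pos"])
e=np.array([np.cos(.72),np.sin(.72)]);nrm=np.array([-e[1],e[0]])
P=np.array([.474,-.222]);pin=P+.17*e
print("pin",pin,proj("scene",[*pin,.085]),"stop",proj("scene",[*(pin-.15*e),.0375]),"stop base",proj("scene",[*(pin-.15*e),.006]))
for ang in(0,.3,.54,.6,.65):
    # rigid: paddle centre rest (-170,51), rotate down by ang
    for lx,lz,lab in((-.196,.044,"outer"),(-.144,.044-.0,"inner")):
        x=lx*np.cos(ang)-lz*np.sin(ang)*(1);z=lz*np.cos(ang)+lx*np.sin(ang)
        for y in(-.026,.026):
            pt=[*(pin+x*e+y*nrm),.085+z];print(ang,lab,y,np.round(pt,3),proj("scene",pt).round(0))
cv2.imwrite("pics/scene7.png",eyes.grab_frame("scene"))
E
```

```text
t: 8.0
eef_pos: [0.4766, -0.2217, 0.0282]
ee_rot: [3.141, 0.002, 2.29]
force: [-0.6, 0.8, 3.4]
width: 0.0007
t: 8.1
eef_pos: [0.4768, -0.2216, 0.0267]
ee_rot: [3.141, 0.002, 2.29]
force: [0.3, 0.1, 3.3]
width: 0.0008
[0.25689996 0.12358938 3.25576883] [ 0.4768343  -0.22159475  0.02666261]
pin [ 0.60180697 -0.10990461] [241.49491983 245.11774543] stop [178.21739852 271.06147978] stop base [179.90396921 279.93499693]
0 outer -0.026 [ 0.472 -0.259  0.129] [152. 256.]
0 outer 0.026 [ 0.437 -0.22   0.129] [151. 239.]
0 inner -0.026 [ 0.511 -0.224  0.129] [177. 251.]
0 inner 0.026 [ 0.476 -0.185  0.129] [175. 235.]
0.3 outer -0.026 [ 0.468 -0.261  0.069] [155. 275.]
0.3 outer 0.026 [ 0.434 -0.222  0.069] [153. 258.]
0.3 inner -0.026 [ 0.506 -0.229  0.084] [177. 266.]
0.3 inner 0.026 [ 0.471 -0.19   0.084] [174. 249.]
0.54 outer -0.026 [ 0.476 -0.255  0.022] [162. 288.]
0.54 outer 0.026 [ 0.441 -0.216  0.022] [160. 270.]
0.54 inner -0.026 [ 0.509 -0.226  0.049] [181. 276.]
0.54 inner 0.026 [ 0.475 -0.187  0.049] [178. 259.]
0.6 outer -0.026 [ 0.479 -0.252  0.011] [165. 290.]
0.6 outer 0.026 [ 0.444 -0.213  0.011] [163. 273.]
0.6 inner -0.026 [ 0.511 -0.224  0.04 ] [182. 278.]
0.6 inner 0.026 [ 0.477 -0.185  0.04 ] [180. 262.]
0.65 outer -0.026 [ 0.482 -0.25   0.001] [167. 293.]
0.65 outer 0.026 [ 0.447 -0.211  0.001] [165. 276.]
0.65 inner -0.026 [ 0.513 -0.223  0.033] [184. 280.]
0.65 inner 0.026 [ 0.478 -0.184  0.033] [181. 263.]
```

```bash
python3 - <<'E'
from h import *
s=status.get_state()
cv2.imwrite("pics/w8.png",eyes.grab_frame("wrist"));print(s["force"],s["moment"],s["joint_efforts"])
r=lambda f,y,x,h,w,S:cv2.resize(cv2.imread(f)[y:y+h,x:x+w],S,interpolation=cv2.INTER_CUBIC)
a=r("pics/w1.png",170,210,130,140,(400,300));b=r("pics/w8.png",170,210,130,140,(400,300))
c=r("pics/scene7.png",190,120,150,200,(400,300));d=r("pics/scene0.png",190,120,150,200,(400,300))
cv2.imwrite("pics/m8.png",np.vstack([np.hstack([a,b]),np.hstack([d,c])]))
E
```

```text
[0.0654898  0.93887723 3.81222336] [ 0.36429689 -0.32034775 -0.04188072] [-4.60277852e-01 -4.35392690e+01  1.99680179e+01  4.83405232e+00
 -2.53943447e-01 -1.99894836e-03]
```

View pics/m8.png

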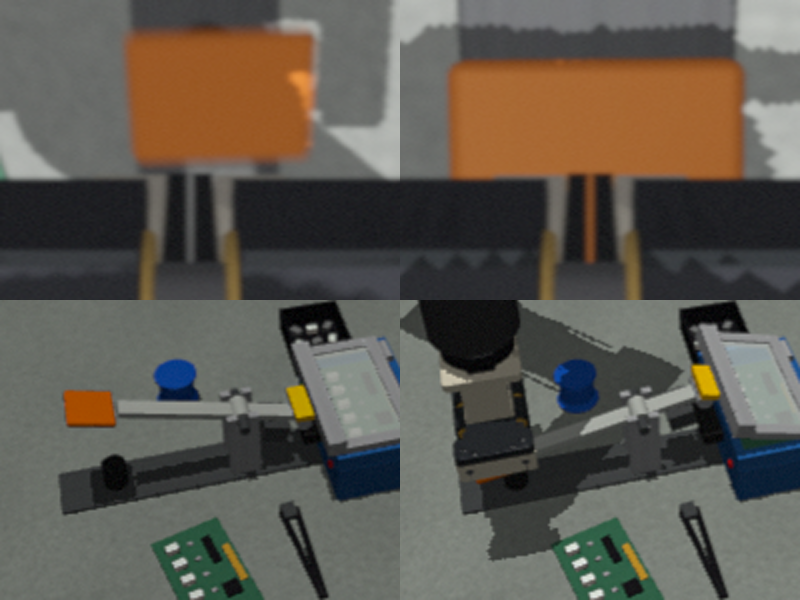

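The wrist crop shows the fingertips centred over the paddle, which is slightly narrower in the image than before. In the scene crop the tongue and lid are clearly up and the lever is seated in its saddle. The rubber stop has not shown in the force yet, so I keep stepping.

```bash
python3 -m jog '[[0,0,-1.5,0,0,0]]'|grep -E 'pos|force';python3 -m jog '[[0,0,-1.5,0,0,0]]'|grep -E 'pos|force';python3 -m jog '[[0,0,-1.5,0,0,0]]'|grep -E 'pos|force'
```

```text
eef_pos: [0.4771, -0.2215, 0.0252]
force: [0.5, 2.1, 5.0]
eef_pos: [0.4774, -0.2214, 0.0237]
force: [0.1, 1.1, 3.8]
eef_pos: [0.4777, -0.2213, 0.0221]
force: [-0.1, 1.9, 4.3]
```

```bash
python3 - <<'E'
from h import *
cv2.imwrite("pics/scene9.png",eyes.grab_frame("scene"));cv2.imwrite("pics/top9.png",eyes.grab_frame("top"));cv2.imwrite("pics/w9.png",eyes.grab_frame("wrist"))
print(status.get_state()["t"])
for n in("scene","top"):
  for i in"05679":
    im=cv2.imread(f"pics/{n}{i}.png")
    if im is None: continue
    m=cv2.inRange(cv2.cvtColor(im,cv2.COLOR_BGR2HSV),(22,130,80),(36,255,255))
    k,l,st,ce=cv2.connectedComponentsWithStats(m)
    sel=[(st[j],ce[j].round(2)) for j in range(1,k) if 255<ce[j][0]<330 and 160<ce[j][1]<260 and st[j,4]>8];print(n,i,sel)
for i in"15689":
    im=cv2.imread(f"pics/w{i}.png")
    if im is None: continue
    m=cv2.inRange(cv2.cvtColor(im,cv2.COLOR_BGR2HSV),(3,120,60),(22,255,255))
    print(i,[(np.flatnonzero(m[r,150:450])[[0,-1]]+150).tolist() for r in(200,210,220,230,240)],np.flatnonzero(m[:,260])[:1])
E
```

```text
8.65
scene 0 [(array([263, 232,  15,  18, 174], dtype=int32), array([269.86, 240.78]))]
scene 5 [(array([266, 223,  14,  18, 175], dtype=int32), array([272.06, 231.6 ]))]
scene 6 [(array([266, 222,  14,  18, 169], dtype=int32), array([272.2 , 230.82]))]
scene 7 [(array([266, 222,  14,  18, 170], dtype=int32), array([272.36, 230.44]))]
scene 9 [(array([266, 221,  15,  18, 168], dtype=int32), array([272.58, 229.68]))]
top 0 [(array([300, 174,  18,  18, 139], dtype=int32), array([308.76, 182.65]))]
top 5 [(array([299, 170,  19,  18, 158], dtype=int32), array([308.26, 178.8 ]))]
top 6 [(array([299, 170,  19,  18, 158], dtype=int32), array([307.99, 178.65]))]
top 9 [(array([299, 170,  19,  18, 155], dtype=int32), array([307.76, 178.14]))]
1 [[255, 318], [255, 319], [256, 317], [256, 317], [259, 273]] [184]
5 [[227, 329], [227, 330], [227, 329], [227, 329], [227, 329]] [195]
6 [[227, 329], [227, 329], [227, 329], [227, 329], [228, 329]] [195]
8 [[228, 329], [227, 329], [227, 329], [227, 329], [228, 329]] [196]
9 [[228, 328], [227, 329], [228, 329], [228, 329], [228, 329]] [196][ WARN:0@5.962] global loadsave.cpp:275 findDecoder imread_('pics/top7.png'): can't open/read file: check file path/integrity
```

```bash
python3 - <<'E'
from h import *
for s,t in(((269.86,240.78),(308.76,182.65)),((272.06,231.6),(308.26,178.8)),((272.2,230.82),(307.99,178.65)),((272.58,229.68),(307.76,178.14))):
    p,e=tri(("scene",*s),("top",*t));print(p.round(4),round(e,4))
E
```

```text
[ 0.6498 -0.0645  0.0799] 0.0031
[ 0.6543 -0.0614  0.1092] 0.0022
[ 0.6544 -0.0606  0.111 ] 0.002
[ 0.655  -0.0598  0.1143] 0.0019
```

The tongue has risen 34 mm, and it gains 0.44 mm per mm of press, which matches the lever ratio. Some stroke remains, so I continue.

```bash
python3 -m jog '[[0,0,-1.5,0,0,0]]'|grep -E 'pos|force';python3 -m jog '[[0,0,-1.5,0,0,0]]'|grep -E 'pos|force';python3 -m jog '[[0,0,-1.5,0,0,0]]'|grep -E 'pos|force'
```

```text
eef_pos: [0.4777, -0.2214, 0.0207]
force: [0.7, 2.1, 4.6]
eef_pos: [0.4779, -0.2213, 0.0191]
force: [0.3, 2.2, 3.9]
eef_pos: [0.478, -0.2214, 0.0176]
force: [0.3, 2.8, 8.4]
```

The stop is engaging, with the force now at 8 N. A little more firms up the hold.

```bash
python3 -m jog '[[0,0,-1,0,0,0]]'|grep -E 'pos|force';python3 -m jog '[[0,0,-1,0,0,0]]'|grep -E 'pos|force'
```

```text
eef_pos: [0.4783, -0.2214, 0.017]
force: [-2.6, 3.6, 17.1]
eef_pos: [0.4783, -0.2214, 0.0169]
force: [-4.2, 4.6, 19.8]
```

```bash
python3 - <<'E'
from h import *
c=[]
for n,b in(("scene",(255,330,200,260)),("top",(290,325,160,200))):
    im=eyes.grab_frame(n);cv2.imwrite(f"pics/{n}A.png",im)
    m=cv2.inRange(cv2.cvtColor(im,cv2.COLOR_BGR2HSV),(22,130,80),(36,255,255))
    k,l,st,ce=cv2.connectedComponentsWithStats(m)
    j=[j for j in range(1,k) if b[0]<ce[j][0]<b[1] and b[2]<ce[j][1]<b[3] and st[j,4]>50][0];c.append((n,*ce[j]))
print(tri(*c))
for _ in range(6):eyes.grab_frame("wrist")
s=status.get_state();print(s["t"],s["eef_pos"],s["force"],s["qd"])
r=lambda f,y,x,h,w:cv2.resize(cv2.imread(f)[y:y+h,x:x+w],(400,300),interpolation=2)
cv2.imwrite("pics/mA.png",np.vstack([np.hstack([r(f"pics/scene{i}.png",190,100,180,240) for i in"0A"]),np.hstack([r(f"pics/top{i}.png",120,210,180,240) for i in"0A"])]))
E
```

```text
(array([ 0.65584224, -0.05969356,  0.11605895]), np.float64(0.0021115214855607486))
9.55 [ 0.47832747 -0.2214119   0.01701358] [-2.8199957   4.26132278 16.42543843] [-1.18973769e-03  5.48970263e-05 -1.41584109e-03  6.05048473e-04
 -2.38599264e-04  2.62014069e-04]
```

View pics/mA.png

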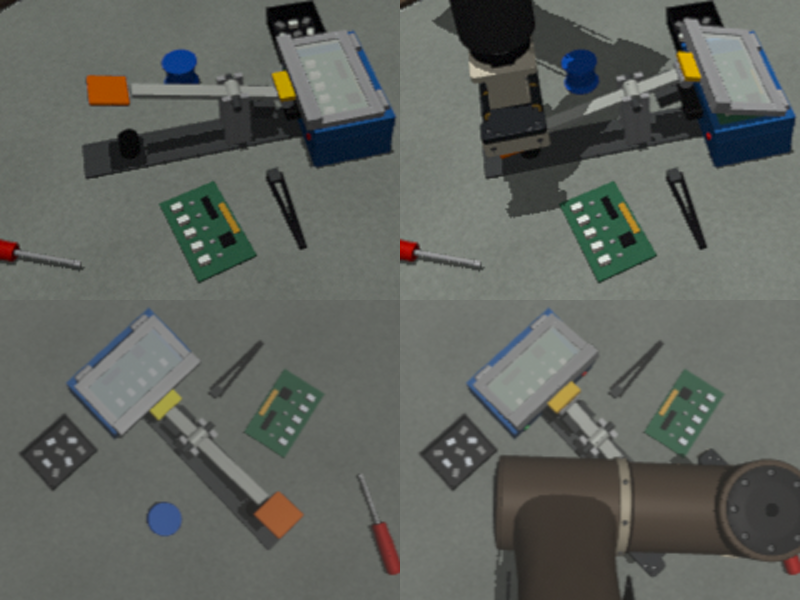

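The before/after pictures show the lid up, the lever in its saddle and nothing else moved. The tongue has risen 36 mm, and the push is steady at about 16 N against the stop.

```bash
python3 -c "
from station import workorder;print(workorder.job_done())"
```

```text
the job is handed in; nothing more can be done
None
```

I pressed the paddle down to the rubber stop with the shut fingers and handed the job in with the lid raised and the arm still holding the paddle down. It took about 9.6 s of robot time.

**Last checks**
- **Push:** the upward force rose from about 4 N to 17–20 N as the stop engaged, then held at about 16 N with the arm still.
- **Lid:** the tongue rose about 36 mm, triangulated from two cameras. That fits the full stroke, which lifts the lid edge about 33 mm.
- **Lever and bench:** in the before/after pictures the lever sits in its saddle and the nearby items look unmoved. The arm hides part of the bench, including the spool, in the last top view. I did not compare the far items, the flux bottle and the second board.

**What disagreed:** the reported fingertip height at the stop was 17 mm, but the paddle should be about 45 mm up when fully down. The cause was not found. I relied on the contact force and the measured lid rise instead, and those two agreed.

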